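# Set the cutter's backstop to the red setting stop

## Task

Set the bench cutter for the next batch of cover boards: press down the yellow thumb bar in the middle of the black backstop to free its brake and, keeping the bar held down, push the backstop along its rail until it rests against the red setting stop. Then lift straight off so that the bar springs up and the brake holds the backstop there. Work with the fingertips only, without ramming or squeezing the backstop hard, and leave the blade arm down and the brass weight, glue bottle and book where they are.

Things in the scene. Friction and masses are not known exactly. Their poses are not given: they have to be found in the camera images.
- cutter: Bench lever paper cutter, fixed, turned a little on the table. Grey-green board 290 (x) x 430 (y) mm, top 22 mm above the origin, which lies on the table under the board's centre. An aluminium rail (360 mm long, 26 mm wide, top 36 mm above the table) runs along its y axis, centre line at its x = +105 mm. The blade arm lies along its -y edge.
- backstop: Black carriage astride the rail, sliding along the cutter's y only; a 110 x 14 mm aluminium bar reaches from it over the board to -x. Origin: rail's centre line, carriage's mid-length, 22 mm above the table; axes as the cutter's. 84 mm long along the rail. Its end blocks (each 16 mm long, x from -38 to +24 mm, tops 42 mm above the origin) leave a 52 mm well, open across the rail.
- pad_top (a point): Where to press: middle of the top of the yellow thumb bar (13 mm thick, 46 mm long along the rail) in the backstop's well, 18 mm to the cutter's -x of the rail's centre line, 52 mm above the table when up; the end blocks rise 12 mm above it. A finger that presses it and moves along the rail takes the backstop along by friction, or meets an end block and pushes that.
- release_pad (a joint): Turn of the thumb bar's lever, rad: 0 up (brake on), 0.17 fully down (bar top 6 mm lower). It is sprung: 3 mm down, where the brake is off, takes about 6 N, fully down about 7 N (more with grippier fingers). Brake on: the backstop resists about 8 to 12 N along the rail and stays where it is left; brake off: it slides at 1 to 2 N.
- red_stop: Red setting stop fixed on the rail, at either side of the backstop: a block 24 mm long along the rail, 44 mm wide, top 24 mm above its origin, with a steel thumbscrew up to 33 mm. Origin: on the rail's centre line, block's middle, board's top. It halts the backstop: they touch when their origins are 54 mm apart.
- blue_stop: Blue setting stop, the same as the red one, on the other side of the backstop; not the one to use.
- blade_arm (a joint): Angle of the cutter's blade arm (grey bar with a black handle along the board's -y edge), rad: 0 down, grows as the handle is raised.
- weight_center (a point): Centre of a loose brass weight, 52 mm in diameter and 48 mm high, that stands on the board nearer the robot than the rail. Leave it.
- glue_center (a point): Centre of a loose white glue bottle with a red cap, 56 mm in diameter and 150 mm high, on the table to the robot's left of the cutter. Leave it.
- book: Loose book with red covers, 150 x 210 x 28 mm, lying on the table to the robot's right of the cutter; origin at the centre of its underside. Leave it.

How it is judged:
By the outcome, as a careful person would: the job done as asked, in the order asked, and still so for the second after the job is handed in, with the robot touching nothing.
It also fails if it takes over 35 s, if anything falls off the work surface, if the arm or the gripper's body presses on something with over 40 N, if the wrist force passes 120 N, or if a joint passes its speed limit or range.

## Robot

A 6-joint arm with a two-finger parallel gripper is mounted at the origin on the work surface. World frame = base frame: x ahead of the robot, y to its left, z up, the work surface at z = 0. Lengths are in m, angles in rad, forces in N, time in s.
With the tool pointing down it reaches from about 0.35 to 0.85 m from the base axis. Payload 8.1 kg.
Tool frame: the origin (TCP) lies where the fingers leave the gripper's body, on its centre line; the fingertips stand 84 mm ahead of it and the grasp point (between the pads) lies 65 mm ahead of it; z points along the fingers, y is the line along which they close (so a half turn about z gives the same grasp; the last joint's range is limited). The gripper opens to 93 mm and grips with 3 to 60 N. Pads are 15 mm wide; open, the fingers measure 128 mm over their backs; the gripper's body (75 mm by 188 mm) begins 65 mm behind the grasp point.
Start: joints at [1.201, 0.13, 1.488, -0, 1.523, -0.085], TCP at [0.169, 0.576, 0.303] pointing down, gripper open.
Joint ranges: [-2.96, 2.96], [-0.89, 2.26], [0.02, 2.5], [-1.34, 4.48], [0, 2.73], [-2.66, 2.66]. Speed limits (rad/s): [2.39, 2.39, 2.79, 3.14, 3.14, 3.14].

## Interface

Orientations are given as a rotation vector (axis times angle).
In Python, from plant import robot gives the robot as it stands.
- The arm moves only by the shell command python3 -m jog 'ROWS' [FORCE]. ROWS is text: rows parted by semicolons, each of 5 numbers parted by spaces: the opening, from 0 (shut) to 1 (fully open), then the shift along the tool's x, y, z in m, then the turn about the tool's z in degrees. A call has 1 to 10 rows; each row shifts and turns the commanded pose from where the row before left it, along the tool's axes as they then stand; what a row does not reach is not made up. A row lasts 1/12 s, in which the tool goes at most 41.7 mm and 7.16 degrees, less where a joint would pass 70% of its speed; a pose out of reach is approached as far as the arm can. A call with a gripper value outside its range is refused whole. The fingers move at their own pace and stop on an object; FORCE is the grip in N (left out, the last holds). Time passes only in rows, so rows that do not move let the fingers close. It gives the time, the measured TCP pose, the force, the opening and the grip force at its end, in the units of the state.
- robot.read_state(): the state, without advancing time (a new reading comes with each control period).
- robot.read_camera(name): name is "scene" or "top"; returns a dict with "color" (400x640x3 uint8, red, green, blue), "intrinsics" (3x3 intrinsics, pixels), "pose" (4x4, takes a point from camera to world coordinates). Camera axes: x right, y down, z forward; pixel columns grow to the right and rows downward; lengths in m; the calibration is good to about 2 mm. A picture is of the moment at which its call begins. There is no depth.
- robot.close_job(): hands the job in; it is judged then, once.
The state is a dict: "t": time; "q": joint angles; "dq": joint speeds; "joint_torque": joint torques, N m; "tool_pos": TCP position; "orientation": TCP orientation; "force": force on the tool from outside, world axes, zero at the start; "wrist_torque": the same for the moment, N m; "opening": finger opening in m; "gripper_force": force on a finger pad.
Only numpy, scipy, OpenCV 4.12 (cv2) and the standard library are available. Lean on these libraries where they do the work, as an engineer would, in place of code of your own. Each camera call takes 0.05 s, during which the arm holds its last target. There are 200 camera calls.

## Working session

There is one attempt and no reset: what is moved stays moved. The work goes in short steps, Python scripts to look and compute and a shell command to move; the robot and the scene stay as the last step left them, time stands still between calls to the robot, and variables do not carry over. Pictures are saved under pics/ and viewed, at most 10 in all, crops included, and the job is handed in when it is done.

```bash
mkdir -p pics
python3 - <<'E'
from plant import robot
import cv2,numpy as np
s=robot.read_state();print(s)
for n in("scene","top"):
    c=robot.read_camera(n);cv2.imwrite(f"pics/{n}0.png",c["color"][...,::-1]);print(n,c["intrinsics"].tolist(),c["pose"].round(4).tolist())
E
```

```text
{'t': 0.0, 'q': array([ 1.20060777e+00,  1.31156139e-01,  1.48925301e+00, -3.24102285e-05,
        1.52299730e+00, -8.53867016e-02]), 'dq': array([-0.00251502, -0.00116653,  0.00057706,  0.00031889,  0.00012177,
        0.00077409]), 'joint_torque': array([-8.42901250e-05, -5.59843504e+01, -4.91755700e+01,  7.69131398e-02,
        3.54982086e-02, -1.14385659e-04]), 'tool_pos': array([0.1684124 , 0.57545481, 0.30170474]), 'orientation': array([-4.45799008e-01, -3.10941869e+00,  2.78664054e-03]), 'force': array([-0.29974697, -0.58758094, -0.6083322 ]), 'wrist_torque': array([-0.04574413,  0.02385511, -0.01505211]), 'gripper_force': 0.0, 'opening': 0.09308185702757846}
scene [[414.27691374305437, 0.0, 314.6381769367275], [0.0, 414.27691374305437, 197.2384692677811], [0.0, 0.0, 1.0]] [[-0.4497, 0.4839, -0.7507, 1.4069], [0.893, 0.2301, -0.3867, 0.4072], [-0.0144, -0.8443, -0.5356, 0.6881], [0.0, 0.0, 0.0, 1.0]]
top [[388.63427182324125, 0.0, 314.5456869679837], [0.0, 388.63427182324125, 198.55630894015363], [0.0, 0.0, 1.0]] [[0.0141, -0.9801, 0.1981, 0.3013], [-0.9998, -0.0163, -0.0093, -0.0394], [0.0123, -0.198, -0.9801, 1.2365], [0.0, 0.0, 0.0, 1.0]]
```

View pics/scene0.png

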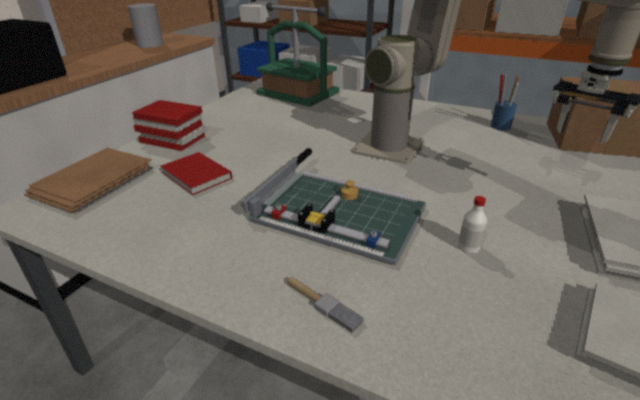

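View pics/top0.png

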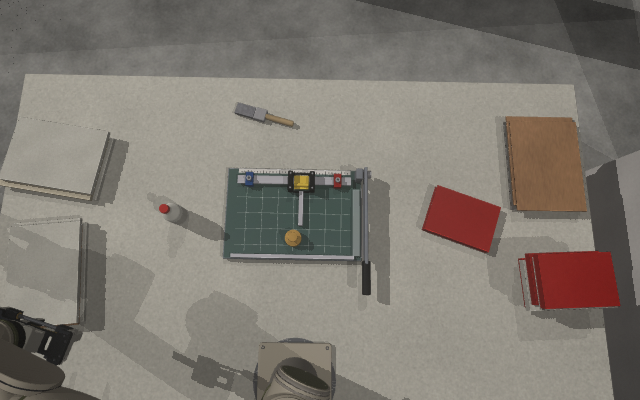

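Top view: the yellow bar is at about (301,182), the red stop at (338,180) and the blue stop at (249,179). The weight is at (292,238), and the blade handle lies to the right at x≈366. Next I measure these with colour masks.

```bash
cat > h.py <<'E'
from plant import robot
import cv2,numpy as np
BOX={"top":(225,160,355,205),"scene":(260,195,395,252)}
HUE={"yellow":[(22,34)],"red":[(0,6),(174,179)],"blue":[(105,125)]}
def ray(c,u,v,z):
    K,T=c["intrinsics"],c["pose"];d=T[:3,:3]@np.linalg.inv(K)@[u,v,1];o=T[:3,3]
    return o+d*(z-o[2])/d[2]
def blob(c,n,col):
    x0,y0,x1,y1=BOX[n];h=cv2.cvtColor(c["color"],cv2.COLOR_RGB2HSV)[y0:y1,x0:x1]
    m=sum(cv2.inRange(h,(a,130,50),(b,255,255)) for a,b in HUE[col])
    k,l,st,ce=cv2.connectedComponentsWithStats(m)
    i=1+st[1:,4].argmax();return ce[i]+[x0,y0],st[i]+[x0,y0,0,0,0]
E
python3 - <<'E'
from h import *
for n in("top","scene"):
    c=robot.read_camera(n)
    for col,z in(("yellow",.052),("red",.042),("blue",.042)):
        p,st=blob(c,n,col);print(n,col,p.round(1),st,ray(c,*p,z).round(4))
    if n=="top":
        for u,v in((301,182),(228,169),(225,260)):print(ray(c,u,v,.022).round(3))
        cv2.imwrite("pics/topc.png",cv2.resize(c["color"][155:275,215:380,::-1],None,fx=4.8,fy=4.8,interpolation=2))
E
```

```text
top yellow [300.9 181.9] [294 176  15  13 192] [ 0.5932 -0.007   0.052 ]
top red [336.9 180.6] [334 174   7  14  67] [ 0.6021 -0.1207  0.042 ]
top blue [248.5 182.9] [246 181   6   4  19] [0.5897 0.1583 0.042 ]
[ 0.6   -0.007  0.022]
[0.639 0.23  0.022]
[0.349 0.222 0.022]
scene yellow [314.7 217.1] [306 211  19  13 158] [ 0.6035 -0.0075  0.052 ]
scene red [277.5 212.7] [272 206  14  14  92] [ 0.6161 -0.1162  0.042 ]
scene blue [371.8 240.8] [366 232  14  16  93] [0.6212 0.1603 0.042 ]
```

View pics/topc.png

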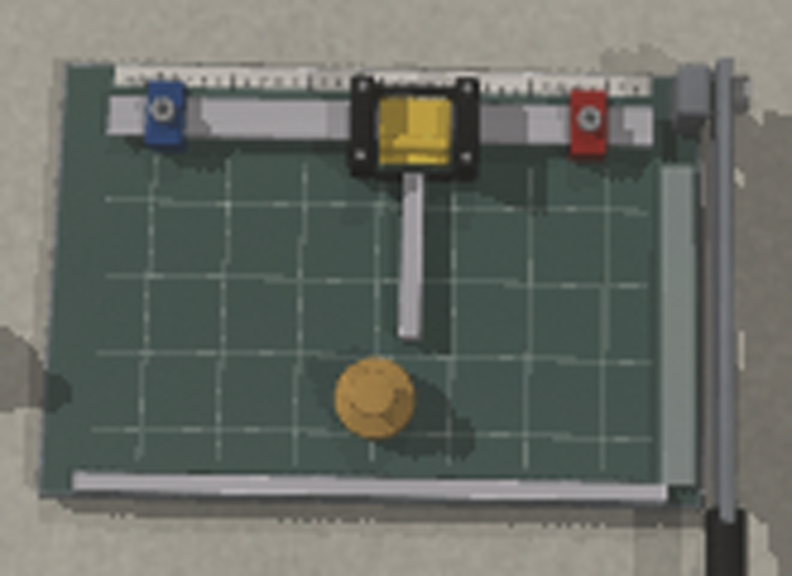

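The crop shows the rail from (107,115) to (652,125), the backstop end blocks at x 352–378 and 455–478, and the yellow bar's front ridge at rows ~150–165. The red stop's near face is at about x=572. Now I work out the cutter frame.

Run:
```python
from h import *
c=robot.read_camera("top")
f=lambda x,y,z:ray(c,215+(x+.5)/4.8-.5,155+(y+.5)/4.8-.5,z)[:2]
L=(f(107,97,.036)+f(107,134,.036))/2;R=(f(652,106,.036)+f(652,144,.036))/2
print("rail",L,R,np.linalg.norm(L-R))
bl=[f(67,62,.022),f(42,495,.022)];d=bl[0]-bl[1];print("board left edge",bl,np.linalg.norm(d),np.degrees(np.arctan2(d[1],d[0])))
ey=(L-R)/np.linalg.norm(L-R);ex=np.array([ey[1],-ey[0]]);print("yaw",np.degrees(np.arctan2(ex[1],ex[0])))
M=(L+R)/2
g=lambda p:np.round([(p-M)@ex*1000,(p-M)@ey*1000],1)
for n,p in dict(redscrew=f(588,118,.055),bluescrew=f(163,109,.055),redTL=f(572,92,.046),redBR=f(605,154,.046),blueTL=f(147,84,.046),blueBR=f(182,144,.046),carTL=f(352,80,.064),carTR=f(478,80,.064),carBL=f(352,176,.064),carBR=f(478,176,.064),yTL=f(378,97,.052),yBR=f(452,165,.052),ridge=f(415,150,.052)).items():print(n,p.round(4),g(p))
car=np.mean([f(x,y,.064) for x in(352,478) for y in(80,176)],0)
print("car",car,g(car))
```

```text
rail [0.60433298 0.19679846] [ 0.60407731 -0.16424046] 0.3610390078595734
board left edge [array([0.6444769 , 0.22840032]), array([0.35593058, 0.22774093])] 0.2885470781060232 0.130931892582083
yaw -0.04057326298600557
redscrew [ 0.6032 -0.1204] [  -0.9 -136.7]
bluescrew [0.6045 0.1569] [  0.2 140.6]
redTL [ 0.6231 -0.1104] [  18.9 -126.7]
redBR [ 0.5814 -0.1323] [ -22.7 -148.6]
blueTL [0.6236 0.1697] [ 19.3 153.4]
blueBR [0.5834 0.1448] [-20.9 128.5]
carTL [0.6238 0.0337] [19.5 17.5]
carTR [ 0.6252 -0.0481] [ 21.  -64.4]
carBL [0.5599 0.032 ] [-44.3  15.7]
carBR [ 0.5612 -0.0491] [-42.9 -65.4]
yTL [0.6158 0.0171] [11.6  0.9]
yBR [ 0.571  -0.0321] [-33.2 -48.4]
ridge [ 0.5806 -0.0078] [-23.6 -24.1]
car [ 0.59251529 -0.00787073] [-11.7 -24.2]
```

Rail length (361 mm) and stop sizes check out. The cutter's yaw is about 0, the backstop is at y≈-0.008, the red stop is at y≈-0.121 and the travel needed is about 59 mm toward -y. Next I close the fingers, square up the tool and move over.

```bash
python3 -m jog '0 0 0 0 -6; 0 0 0 0 -6; 0 0 0 0 -4.3' 20; python3 -m jog '0 -.021 -.029 0 0;0 -.021 -.029 0 0;0 -.021 -.029 0 0;0 -.021 -.029 0 0;0 -.021 -.029 0 0;0 -.021 -.029 0 0;0 -.021 -.029 0 0;0 -.021 -.029 0 0;0 -.021 -.029 0 0;0 -.021 -.029 0 0'; python3 -m jog '0 -.021 -.029 0 0;0 -.021 -.029 0 0;0 -.021 -.029 0 0;0 -.021 -.029 0 0;0 -.021 -.029 0 0;0 -.021 -.029 0 0;0 -.021 -.029 0 0;0 -.021 -.029 0 0;0 -.021 -.029 0 0;0 0 0 0 0'
```

```text
t: 0.5
tool_pos: [0.1685, 0.5758, 0.3025]
orientation: [0.008, -3.141, 0.001]
force: [1.2, 0.3, 0.9]
opening: 0.0777
gripper_force: 0.0
t: 1.33
tool_pos: [0.3791, 0.2842, 0.3028]
orientation: [0.0, 3.141, 0.0]
force: [0.8, 0.7, 0.0]
opening: 0.0103
gripper_force: 0.0
t: 2.17
tool_pos: [0.5696, 0.0197, 0.3021]
orientation: [0.007, 3.141, -0.003]
force: [0.1, -0.1, -0.0]
opening: 0.0003
gripper_force: 0.0
```

```bash
python3 -m jog '0 -.013 -.028 0 0;0 0 0 .03 0;0 0 0 .03 0;0 0 0 .03 0;0 0 0 .03 0;0 0 0 0 0;0 0 0 0 0'
python3 - <<'E'
from h import *
a=robot.read_camera("scene")["color"][165:275,235:405,::-1];b=robot.read_camera("top")["color"][155:265,215:385,::-1]
cv2.imwrite("pics/c1.png",cv2.resize(np.vstack([a[:,:],b]),None,fx=2.7*1,fy=2.7,interpolation=2))
cv2.imwrite("pics/c1s.png",cv2.resize(a,None,fx=4.7,fy=4.7,interpolation=2))
c=robot.read_camera("scene");K,T=c["intrinsics"],np.linalg.inv(c["pose"])
t=robot.read_state()["tool_pos"];print(t,robot.read_state()["force"])
for p in((*t[:2],t[2]-.084),(*t[:2],.052),(.586,-.008,.052),(.582,-.008,.052)):
  q=K@(T[:3,:3]@p+T[:3,3]);q=q[:2]/q[2];print(p,q,(q-[235,165]+.5)*4.7)
E
```

```text
t: 2.75
tool_pos: [0.5789, -0.003, 0.1811]
orientation: [-0.0, -3.137, -0.001]
force: [0.1, 0.4, 0.5]
opening: 0.001
gripper_force: 0.0
[ 0.58181086 -0.00326804  0.18561062] [-0.34488568 -0.16501579 -0.26766671]
(np.float64(0.5818108602044608), np.float64(-0.0032680405977008387), np.float64(0.10161062385999102)) [319.56497987 197.8265387 ] [399.80540539 156.63473188]
(np.float64(0.5818108602044608), np.float64(-0.0032680405977008387), 0.052) [319.71236069 213.32288379] [400.49809524 229.46755381]
(0.586, -0.008, 0.052) [317.45331244 213.68965769] [389.88056845 231.19139115]
(0.582, -0.008, 0.052) [318.11089408 212.92995588] [392.97120215 227.62079265]
```

View pics/c1s.png

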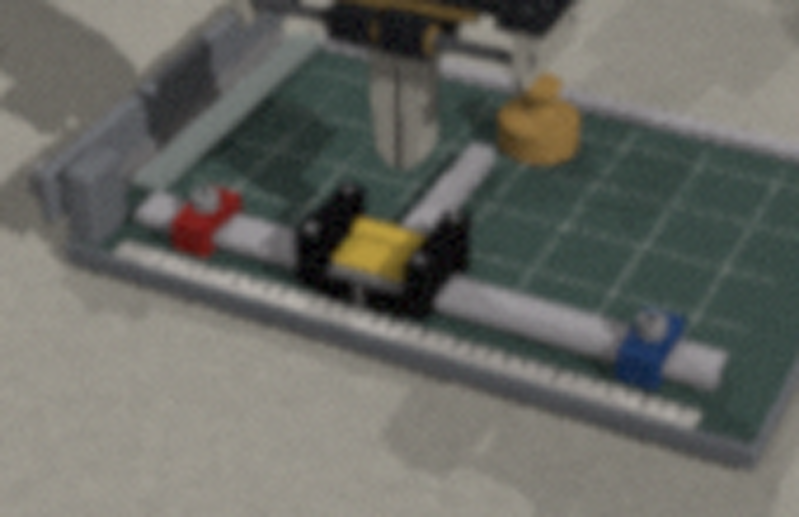

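The closed fingertips appear at (402,165), as predicted (400,157). The yellow thumb bar's top is centred near (386,233), with the sloped plate in front of it, so the pad is at about (0.586,-0.009). I shift there and descend to just above it.

```bash
python3 -m jog '0 -.005 -.006 0 0;0 0 0 .02 0;0 0 0 .015 0;0 0 0 .008 0;0 0 0 0 0;0 0 0 0 0'; python3 -m jog '0 0 0 .002 0;0 0 0 0 0;0 0 0 0 0';python3 -m jog '0 0 0 .002 0;0 0 0 0 0;0 0 0 0 0';python3 -m jog '0 0 0 .002 0;0 0 0 0 0;0 0 0 0 0'
```

```text
t: 3.4
tool_pos: [0.5858, -0.0095, 0.1404]
orientation: [0.001, 3.141, -0.0]
force: [0.3, 0.0, 0.5]
opening: 0.0005
gripper_force: 0.0
t: 3.65
tool_pos: [0.5859, -0.0093, 0.1387]
orientation: [0.0, 3.14, -0.0]
force: [-0.9, -0.3, -1.3]
opening: 0.0004
gripper_force: 0.0
t: 3.9
tool_pos: [0.5854, -0.0093, 0.1358]
orientation: [0.0, 3.141, -0.0]
force: [0.2, 0.1, -0.2]
opening: 0.0003
gripper_force: 0.1
t: 4.15
tool_pos: [0.5854, -0.0093, 0.1339]
orientation: [-0.0, -3.142, 0.0]
force: [-1.6, -1.1, 3.2]
opening: 0.0006
gripper_force: 1.7
```

```bash
python3 -m jog '0 0 0 .0015 0;0 0 0 0 0;0 0 0 0 0';python3 -m jog '0 0 0 .0015 0;0 0 0 0 0;0 0 0 0 0'
```

```text
t: 4.4
tool_pos: [0.5853, -0.0093, 0.1324]
orientation: [-0.0, -3.141, 0.0]
force: [-2.9, -0.4, 5.2]
opening: 0.0003
gripper_force: 2.7
t: 4.65
tool_pos: [0.5852, -0.0093, 0.1309]
orientation: [-0.0, -3.141, 0.0]
force: [-4.0, 0.8, 5.9]
opening: 0.0002
gripper_force: 3.2
```

Bar is about 4.8 mm down at about 6 N, so the brake should be off. Now I slide toward the red stop.

```bash
python3 -m jog '0 0 -.002 0 0;0 0 -.002 0 0;0 0 -.002 0 0;0 0 -.002 0 0;0 0 -.002 0 0;0 0 -.002 0 0';python3 -m jog '0 0 -.003 0 0;0 0 -.003 0 0;0 0 -.003 0 0;0 0 -.003 0 0;0 0 -.003 0 0;0 0 -.003 0 0'
python3 - <<'E'
from h import *
c=robot.read_camera("scene")
a=c["color"][165:275,235:405,::-1]
cv2.imwrite("pics/c2s.png",cv2.resize(a,None,fx=4.7,fy=4.7,interpolation=2))
E
```

```text
t: 5.15
tool_pos: [0.5852, -0.0211, 0.131]
orientation: [-0.0, -3.141, -0.001]
force: [-4.6, 1.3, 6.3]
opening: 0.0006
gripper_force: 3.2
t: 5.65
tool_pos: [0.5851, -0.0392, 0.131]
orientation: [-0.0, -3.141, -0.001]
force: [-3.5, 1.5, 7.0]
opening: 0.0004
gripper_force: 3.3
```

View pics/c2s.png

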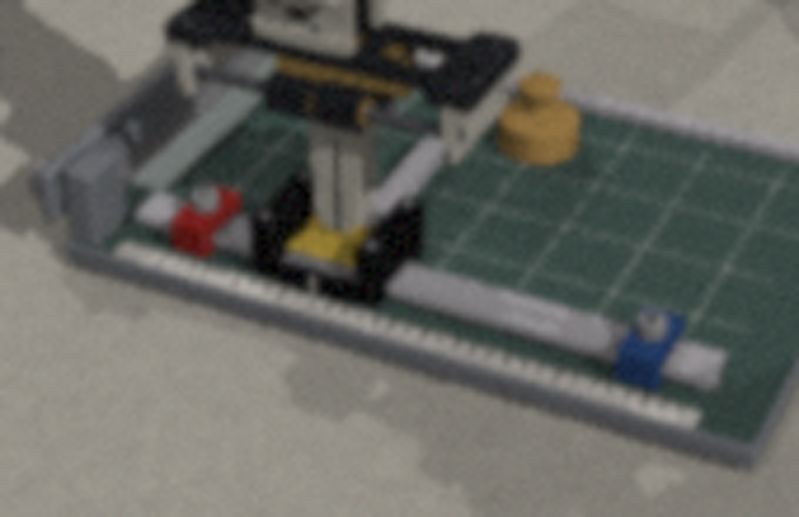

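The backstop rides along with the finger (black carriage now at x≈250–420, red stop at 175–240) at about 1.5 N. I continue, then creep to contact.

```bash
python3 -m jog '0 0 -.003 0 0;0 0 -.003 0 0;0 0 -.003 0 0;0 0 -.003 0 0;0 0 -.003 0 0;0 0 -.003 0 0;0 0 -.003 0 0;0 0 -.001 0 0;0 0 0 0 0';python3 -m jog '0 0 -.001 0 0;0 0 -.001 0 0;0 0 -.001 0 0'; python3 -m jog '0 0 -.001 0 0;0 0 -.001 0 0;0 0 -.001 0 0'
```

```text
t: 6.45
tool_pos: [0.5851, -0.0615, 0.131]
orientation: [-0.001, -3.141, -0.0]
force: [-5.4, -0.9, 5.9]
opening: 0.0003
gripper_force: 3.3
t: 6.7
tool_pos: [0.5851, -0.0641, 0.131]
orientation: [-0.0, -3.141, -0.001]
force: [-5.3, 1.7, 6.1]
opening: 0.0005
gripper_force: 3.4
t: 6.95
tool_pos: [0.5851, -0.0671, 0.131]
orientation: [-0.0, -3.141, -0.001]
force: [-4.3, 0.4, 6.9]
opening: 0.0004
gripper_force: 3.4
```

```bash
for i in 1; do python3 -m jog '0 0 -.001 0 0;0 0 -.001 0 0' | grep -E 'pos|^force'; python3 -m jog '0 0 -.001 0 0;0 0 -.001 0 0' | grep -E 'pos|^force'; done
python3 - <<'E'
from h import *
c=robot.read_camera("scene")
a=c["color"][180:240,235:355,::-1]
cv2.imwrite("pics/c3s.png",cv2.resize(a,None,fx=6.5,fy=6.5,interpolation=2))
E
```

```text
tool_pos: [0.585, -0.0691, 0.131]
force: [-3.7, 1.4, 7.1]
tool_pos: [0.5854, -0.0708, 0.131]
force: [-2.2, 3.4, 5.3]
```

View pics/c3s.png

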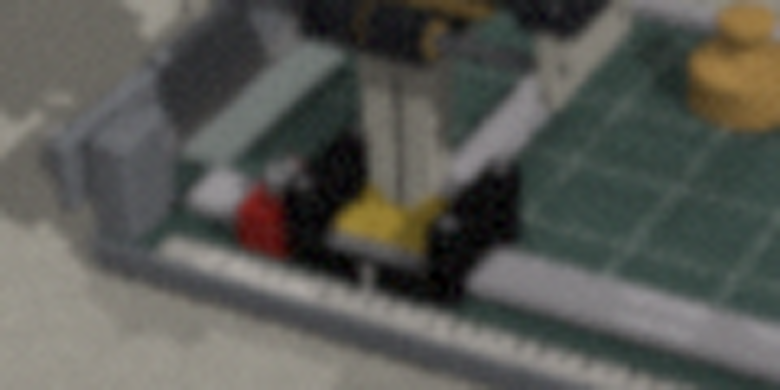

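The black end block now meets the red stop at about (285,220), and the side force is rising. I push a few millimetres more to confirm contact.

```bash
for i in 1; do python3 -m jog '0 0 -.001 0 0;0 0 -.001 0 0' | grep -E 'pos|^force'; python3 -m jog '0 0 -.001 0 0;0 0 0 0 0' | grep -E 'pos|^force';python3 -m jog '0 0 0 0 0;0 0 0 0 0' | grep -E 'pos|^force'; done
```

```text
tool_pos: [0.5858, -0.0727, 0.1312]
force: [-0.2, 3.8, 5.1]
tool_pos: [0.5858, -0.0741, 0.1311]
force: [-0.5, 3.1, 4.8]
tool_pos: [0.5857, -0.0742, 0.131]
force: [1.0, 3.6, 4.0]
```

```bash
python3 -m jog '0 0 0 .0008 0;0 0 -.001 0 0;0 0 -.001 0 0;0 0 0 0 0' | grep -E 'pos|^force'; python3 -m jog '0 0 0 -.002 0;0 0 0 -.002 0;0 0 0 -.002 0;0 0 0 -.003 0;0 0 0 -.005 0;0 0 0 -.015 0;0 0 0 -.03 0;0 0 0 -.035 0;0 0 0 -.035 0;0 0 0 -.02 0' | grep -E 'pos|^force';python3 -m jog '0 .03 0 0 0;0 .04 0 -.01 0;0 .04 0 0 0;0 .03 0 0 0;0 0 0 0 0' | grep -E 'pos|^force'
python3 - <<'E'
from h import *
a=robot.read_camera("scene")["color"][180:255,240:400,::-1];c=robot.read_camera("top");b=c["color"][155:230,215:375,::-1]
cv2.imwrite("pics/c4.png",cv2.resize(np.vstack([a,b]),None,fx=4,fy=4,interpolation=2))
print(blob(c,"top","yellow"),ray(c,*blob(c,"top","yellow")[0],.052))
E
```

```text
tool_pos: [0.5856, -0.0762, 0.1302]
force: [0.6, 4.4, 6.0]
tool_pos: [0.586, -0.0766, 0.2835]
force: [0.6, -0.4, 1.1]
tool_pos: [0.4407, -0.0759, 0.2881]
force: [-0.5, -0.3, -1.8]Traceback (most recent call last):
  File "<stdin>", line 4, in <module>
  File "h.py", line 12, in blob
    i=1+st[1:,4].argmax();return ce[i]+[x0,y0],st[i]+[x0,y0,0,0,0]
        ~~~~~~~~~~~~~~~^^
ValueError: attempt to get argmax of an empty sequence
```

View pics/c4.png

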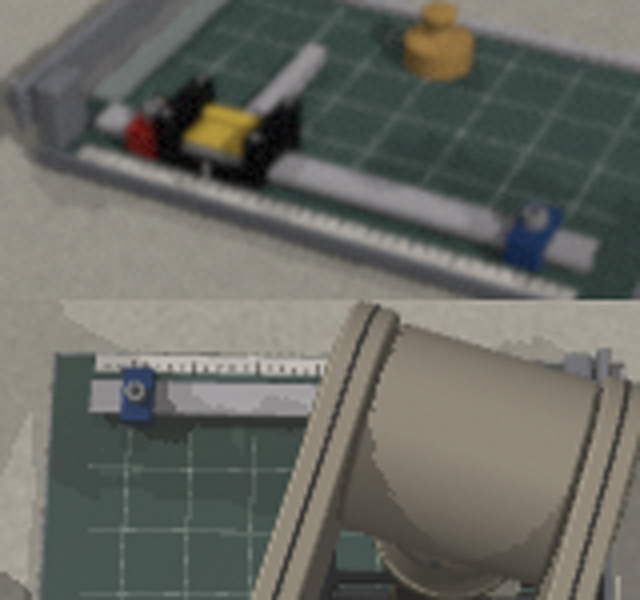

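In the scene view the backstop is against the red stop (contact at about (160,140)), the bar is up again and the weight hasn't moved. The arm hides the top view, so I swing it aside for one numeric check.

```bash
python3 -m jog '0 0 .03 0 0;0 0 .04 0 0;0 0 .04 0 0;0 0 .04 0 0;0 0 .04 0 0;0 0 .04 0 0;0 0 .04 0 0;0 0 .03 0 0;0 0 0 0 0;0 0 0 0 0' | grep -E 'pos|^force'
python3 - <<'E'
from h import *
for n in("top","scene"):
    c=robot.read_camera(n)
    for col,z in(("yellow",.052),("red",.042)):
        p,st=blob(c,n,col);print(n,col,p.round(1),st,ray(c,*p,z).round(4))
    if n=="top":cv2.imwrite("pics/c5.png",cv2.resize(c["color"][155:275,215:380,::-1],None,fx=4.8,fy=4.8,interpolation=2))
E
```

```text
tool_pos: [0.4458, 0.2257, 0.2886]
force: [0.7, -0.2, -0.0]
top yellow [320.1 182.3] [313 176  15  14 201] [ 0.593  -0.0674  0.052 ]
top red [337.5 184.2] [334 181   7   6  28] [ 0.5901 -0.1225  0.042 ]
scene yellow [294.8 211.6] [286 206  19  12 141] [ 0.6036 -0.068   0.052 ]
scene red [275.1 214. ] [272 209   7  11  58] [ 0.6246 -0.1187  0.042 ]
```

View pics/c5.png

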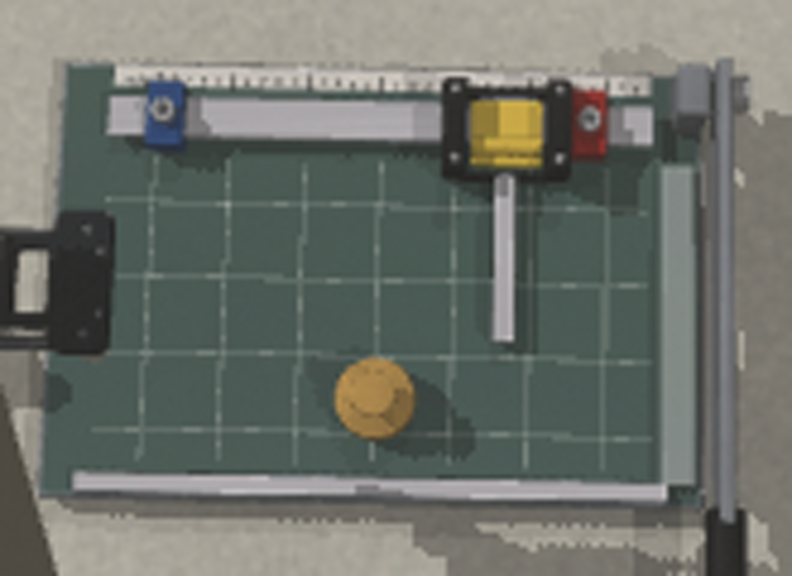

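The backstop's right edge (x≈571) meets the red stop (x≈572). It moved 60 mm and its centre is now about 54 mm from the stop's. The weight (374,398) and blade arm are unchanged, so I hand the job in.

```bash
python3 -c "
from plant import robot
print(robot.close_job())"
```

```text
the job is handed in; nothing more can be done
None
```

The backstop rests against the red setting stop with the thumb bar up, measured about 54 mm centre to centre (contact is 54 mm); the blade arm and brass weight are unmoved, the glue bottle and book were never approached, and the job is handed in (the verdict was not shown).

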